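# Load the three-bay tile jig in its numbered order

## Robot

A 6-joint arm with a two-finger parallel gripper is mounted at the origin on the work surface. World frame = base frame: x ahead of the robot, y to its left, z up, the work surface at z = 0. Lengths are in mm, angles in degrees, forces in N, time in s.
With the tool pointing down it reaches from about 300 to 850 mm from the base axis. Payload 4.2 kg.
Tool frame: the origin (TCP) lies at the very end of the fingers, on their centre line; the grasp point (between the pads) lies 19 mm behind it; x points along the fingers, z is the direction in which the jaws open and shut, and the axes are right-handed (so a half turn about x gives the same grasp; the last joint's range is limited). The gripper opens to 91 mm and grips with 3 to 60 N. Pads are 32 mm wide; open, the fingers measure 118 mm over their backs; the gripper's body (76 mm by 178 mm) begins 60 mm behind the grasp point.
Start: joints at [70.015, 18.312, 89.639, -0, 72.044, -1.146], TCP at [185.676, 544.217, 176.876] pointing down, gripper open.
Joint ranges: [-177.97, 177.97], [-48.28, 115.42], [12.27, 149.76], [-77.06, 257.06], [2.81, 150.46], [-146.56, 146.56]. Speed limits (degrees/s): [147.25, 147.25, 180, 180, 180, 180].

## Interface

Orientations are given as [roll, pitch, yaw] about the fixed x, y, z axes, in that order (R = Rz(yaw) Ry(pitch) Rx(roll)).
In Python, from workcell import state, grab_frame, camera_info, env, search_frame, place_of gives the robot as it stands.
- The arm moves only by the tool drive_tool, never from a script. Its argument "plan" is a list of rows, each a list of 7 numbers: the turn, a rotation vector about the world's x, y, z in degrees, then the shift along the world's x, y, z in mm, then the finger opening in mm, from 0 to 91.2. In form: [[wx, wy, wz, dx, dy, dz, jaw], ...]. A call has 1 to 10 rows; each row is the pose to reach, as a shift and turn from the pose measured when the call began; what a row does not reach only later rows make up. A row lasts 1/8 s, in which the tool goes at most 62.5 mm and 10.7 degrees, less where a joint would pass 70% of its speed; a pose out of reach is approached as far as the arm can. A call with a gripper value outside its range is refused whole. The fingers move at their own pace and stop on an object; "grip_force" is the grip in N (left out, the last holds). Time passes only in rows, so rows that repeat a pose let the fingers close. It gives the time, the measured TCP pose, the force and the opening at its end, in the units of the state.
- state(): the state, without advancing time (a new reading comes with each control period).
- grab_frame(name): name is "scene" or "side" or "wrist"; returns the picture (384x512x3 uint8, red, green, blue); there is no depth.
- camera_info(name): a dict with "intrinsics" (3x3 intrinsics, pixels), "origin" and "orientation" of the camera in the world; the wrist camera has in their place "hand_eye" (4x4, takes a point from camera to tool coordinates, whose origin is the TCP and whose axes are the tool frame's). Camera axes: x right, y down, z forward; pixel columns grow to the right and rows downward; lengths in mm; the calibration is good to about 2 mm. The wrist camera is an equidistant fisheye: a pixel r from the principal point sees the ray r / f radians off the axis. A picture is of the moment at which its call begins: read the wrist's pose just before it. camera_info takes no time and is no camera call.
- env.job_done(): hands the job in, once; it reports no verdict.
Trained networks look in the newest picture that a camera, given by its name, has taken for a name from the list of things; names that differ only in an ending like _2 or _b are one class to them, and where a whole thing is asked for, a point or a joint stands for the part that bears it (a point fixed in the world has none). Each returns a list of dicts, best first, with "p" (0 to 1); they miss things now and then, are a little off and sometimes report something else, mostly with a low value. They report only what shows in the picture. A call takes as long as a camera call. They do not tell look-alikes from the thing itself.
- search_frame(camera, label): "rect" ([left, top, right, bottom] as shares, 0 to 1, of the picture: columns of its width, rows of its height, round what is visible of it).
- place_of(camera, label): "location" ([column, row] as shares, 0 to 1, of the picture: columns of its width, rows of its height: a listed point, or the origin of a listed thing).
The state is a dict: "time_s": time; "qpos": joint angles; "qvel": joint speeds; "effort": joint torques, N m; "ee_pos": TCP position; "ee_rot": TCP orientation; "force": force on the tool from outside, world axes, zero at the start; "torque": the same for the moment, N m; "gripper_width": finger opening in mm.
Only numpy, scipy, OpenCV 4.12 (cv2) and the standard library are available. Lean on these libraries where they do the work, as an engineer would, in place of code of your own. Each camera call takes 0.05 s, during which the arm holds its last target. There are 200 camera calls.

## Task

Load the three white tiles lying on the bench into the three bays of the dark jig, one tile per bay, in the order of the pips on the bays' number plates: first the bay with one pip, then two, then three. Slide each tile flat along the bench into its bay, past the two sprung catches and against the springy bar at the back, until both catches have snapped out behind it and hold it there by themselves. Push gently (over 45 N chips the glazed edges), and do not disturb the other things on the bench.

Things in the scene. Friction and masses are not known exactly. Their poses are not given: they have to be found in the camera images.
- tile1: A white glazed ceramic tile, 100 x 100 mm square and 12 mm thick, about 0.2 kg, lying flat on the bench in front of the jig (too wide to grip across; the three tiles are alike and any tile may go in any bay). Origin: centre of its underside, z up; x and y are parallel to its edges.
- tile2: A white glazed ceramic tile, 100 x 100 mm square and 12 mm thick, about 0.2 kg, lying flat on the bench in front of the jig (too wide to grip across; the three tiles are alike and any tile may go in any bay). Origin: centre of its underside, z up; x and y are parallel to its edges.
- tile3: A white glazed ceramic tile, 100 x 100 mm square and 12 mm thick, about 0.2 kg, lying flat on the bench in front of the jig (too wide to grip across; the three tiles are alike and any tile may go in any bay). Origin: centre of its underside, z up; x and y are parallel to its edges.
- jig: Dark steel jig fixed to the bench, 211 x 533 mm, 18 mm high, no floor: three bays open to -x of the jig (the robot), centre lines at its y = +170, 0, -170 mm. Origin: on the bench where the centre of a tile seated in the middle bay lies; +x is the push-in direction. A bay is 103 mm wide (1.5 mm play each side); its mouth flares from 103 mm at x = -66 to 127 mm at x = -96 mm.
- catches (a point): Point on the bench on the middle bay's centre line, 50 mm towards the mouth from the jig's origin: here the near edge of a seated tile rests. In every bay a brass catch each side (x -66 to -50 mm of the jig, 2 to 12 mm high) juts in 6 to 8 mm, sloped to the mouth, square behind; it yields sideways under about 1 N. The gap between them, for a pusher, is 87 mm.
- stops (a point): Point on the bench on the middle bay's centre line, 53.5 mm beyond the jig's origin, level with the solid stops at the back of every bay: a tile can go 3.5 mm past its seated place, and the catches snap out behind it only there. A 50 mm wide sprung bar meets the tile 8 mm before it is seated and pushes back with about 3.5 N: let go too early, the tile comes back out.
- mark1: Number plate with 1 raised black pip: an aluminium plate 30 x 66 x 4 mm on the jig's back rail behind a bay, pips in a row across. Which bay has which plate differs from start to start. Origin: centre of its underside, 18 mm above the bench; its x and y axes are parallel to the jig's. The centre of the tile seated in this plate's bay lies on the plate's own centre line at x = -95 mm of the plate.
- mark2: Number plate with 2 raised black pips: an aluminium plate 30 x 66 x 4 mm on the jig's back rail behind a bay, pips in a row across. Which bay has which plate differs from start to start. Origin: centre of its underside, 18 mm above the bench; its x and y axes are parallel to the jig's. The centre of the tile seated in this plate's bay lies on the plate's own centre line at x = -95 mm of the plate.
- mark3: Number plate with 3 raised black pips: an aluminium plate 30 x 66 x 4 mm on the jig's back rail behind a bay, pips in a row across. Which bay has which plate differs from start to start. Origin: centre of its underside, 18 mm above the bench; its x and y axes are parallel to the jig's. The centre of the tile seated in this plate's bay lies on the plate's own centre line at x = -95 mm of the plate.
- tape: Bystander: roll of amber tape, 62 mm across, 24 mm high, on the jig's wall between the left and middle bays. Origin: centre of its underside.
- tin: Bystander: small steel tin, 56 mm across, 45 mm high, on the jig's wall between the middle and right bays. Origin: centre of its underside.
- mug: Bystander: white mug, 82 mm across, 95 mm high, left of the tiles. Origin: centre of its underside.
- spray: Bystander: clear bottle, 60 mm across, 190 mm high, right of the tiles. Origin: centre of its underside.
- scraper: Bystander: black-handled spatula, 190 mm long, lying right of the jig. Origin: under its middle.
- tray: Bystander: grey divided tray, 120 x 170 x 50 mm, left of the jig. Origin: centre of its underside.
Mind the look-alikes: they are no part of the job. Leave any yellow look-alike of the tile2 alone. Leave any orange look-alike of the tile1 alone.

How it is judged:
By the outcome, as a careful person would: the job done as asked, in the order asked, and still so for the second after the job is handed in, with the robot touching nothing.
It also fails if it takes over 70 s, if anything falls off the work surface, if the arm or the gripper's body presses on something with over 40 N, if the wrist force passes 120 N, or if a joint passes its speed limit or range.

## Working session

There is one attempt and no reset: what is moved stays moved. The work goes in short steps, Python scripts to look and compute and a tool call to move; the robot and the scene stay as the last step left them, time stands still between calls to the robot, and variables do not carry over. Pictures are saved under pics/ and viewed, about 8 in all and at most 12, crops included, and the job is handed in when it is done.

Besides the shell and the picture viewer there is one more tool, called after "Emit:" as a command line: name --pt "numbers of a row" for each row, then --argument value for the rest. drive_tool: Moves the arm, as the interface text tells. Its arguments: {"type":"object","properties":{"plan":{"type":"array"},"grip_force":{"type":"number"}},"required":["plan"]}

```bash
mkdir -p pics; ls
python3 - <<'E'
from workcell import *
import cv2
s=state();print({k:s[k] for k in('time_s','ee_pos','ee_rot','force','gripper_width')})
for n in('scene','side','wrist'):
    im=grab_frame(n);cv2.imwrite(f'pics/{n}0.png',im[:,:,::-1]);print(n,camera_info(n))
    for l in('tile1','jig','mark1','mark2','mark3','catches','stops'):
        print(l,[(round(d['p'],2),[round(d['location'][0]*512,1),round(d['location'][1]*384,1)]) for d in place_of(n,l)][:5])
print(state()['time_s'])
E
```

```text
pics
{'time_s': 0.0, 'ee_pos': array([185.46875748, 543.66073967, 176.01909005]), 'ee_rot': array([ 179.02772764,   89.8991443 , -109.81052219]), 'force': array([0.69294023, 0.1085407 , 0.40336927]), 'gripper_width': 91.22853315375448}
scene {'intrinsics': array([[399.70302962,   0.        , 256.64243466],
       [  0.        , 399.70302962, 194.43546113],
       [  0.        ,   0.        ,   1.        ]]), 'origin': array([ 935.37807024, -346.36665553, 1021.82438671]), 'orientation': array([-1.49668460e+02, -3.46385227e-02,  5.44579468e+01])}
tile1 [(0.74, [116.4, 181.1]), (0.74, [259.7, 319.4]), (0.65, [286.5, 177.8]), (0.65, [193.7, 236.1]), (0.61, [243.3, 207.3])]
jig [(0.88, [285.3, 258.5]), (0.29, [302.1, 270.4])]
mark1 [(0.92, [260.3, 321.5]), (0.68, [359.4, 241.4]), (0.64, [313.1, 283.4])]
mark2 [(0.92, [260.3, 321.5]), (0.68, [359.4, 241.4]), (0.64, [313.1, 283.4])]
mark3 [(0.92, [260.3, 321.5]), (0.68, [359.4, 241.4]), (0.64, [313.1, 283.4])]
catches [(0.68, [157.5, 332.4]), (0.67, [276.7, 242.1])]
stops [(0.56, [302.0, 270.7])]
side {'intrinsics': array([[437.54663097,   
[... 658 characters left out ...]
, [319.9, 130.9])]
catches [(0.58, [308.1, 183.0])]
stops [(0.59, [338.1, 178.5])]
wrist {'intrinsics': array([[297.31863964,   0.        , 262.35127552],
       [  0.        , 297.31863964, 192.29043715],
       [  0.        ,   0.        ,   1.        ]]), 'hand_eye': array([[-8.11875004e-05, -2.65705155e-01,  9.64054337e-01,
        -2.07271840e+02],
       [ 1.18621881e-04, -9.64054336e-01, -2.65705145e-01,
         7.47459741e+01],
       [ 9.99999990e-01,  9.27860024e-05,  1.09787607e-04,
         4.04459255e-01],
       [ 0.00000000e+00,  0.00000000e+00,  0.00000000e+00,
         1.00000000e+00]])}
tile1 [(0.61, [24.1, 359.9])]
jig []
mark1 []
mark2 []
mark3 []
catches []
stops []
1.2
```

Run:
```python
import cv2
a=cv2.imread('pics/scene0.png');cv2.imwrite('pics/scene0c.png',cv2.resize(a[140:360,80:480],None,fx=2,fy=2,interpolation=cv2.INTER_CUBIC))
a=cv2.imread('pics/side0.png');cv2.imwrite('pics/side0c.png',cv2.resize(a[90:370,130:480],None,fx=2.1,fy=2.1,interpolation=cv2.INTER_CUBIC))
```

```text
(no output)
```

View pics/scene0c.png

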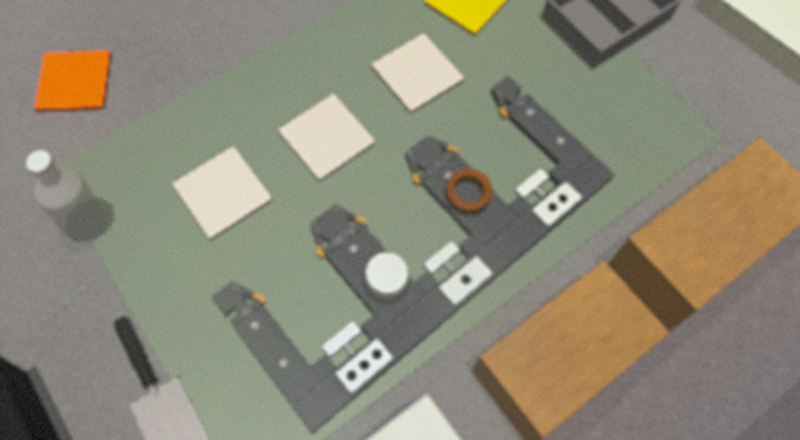

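View pics/side0c.png

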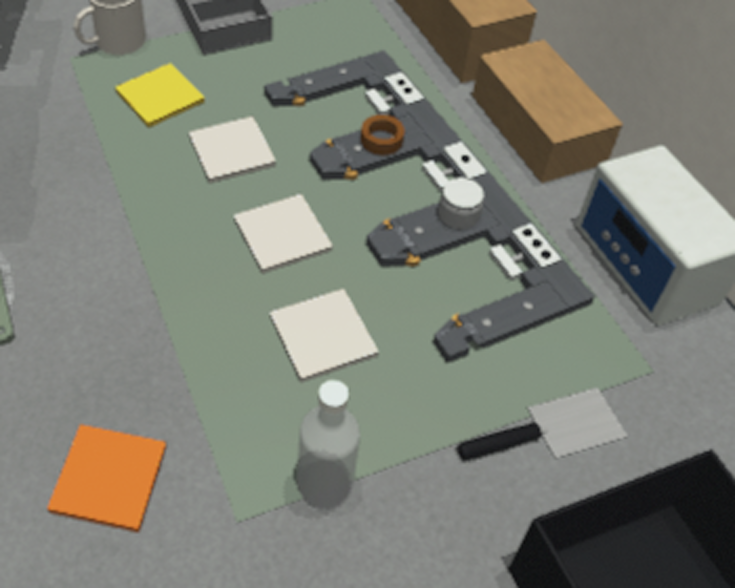

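The one-pip plate is on the middle bay, two pips are on the left bay by the tray, and three pips are on the right bay by the scraper. In scene0c the plates sit at about (466,280), (556,203) and (363,365). The tiles are at about (417,70), (326,135) and (222,192). Next I fit their poses from both cameras.

```bash
cat > h.py <<'E'
import numpy as np, cv2
from scipy.spatial.transform import Rotation as R
from scipy.optimize import least_squares
from workcell import *
def cam(n):
    c=camera_info(n); return c['intrinsics'],np.array(c['origin']),R.from_euler('xyz',c['orientation'],degrees=True).as_matrix()
def proj(C,P):
    K,o,M=C; q=(np.atleast_2d(P)-o)@M; q=q@K.T; return q[:,:2]/q[:,2:]
def ray(C,uv,z):
    K,o,M=C; d=M@np.linalg.solve(K,[uv[0],uv[1],1]); return o+d*(z-o[2])/d[2]
def hull(C,x,y,a,lx,ly,z0,z1):
    c,s=np.cos(a),np.sin(a)
    P=[[x+c*u*lx/2-s*v*ly/2,y+s*u*lx/2+c*v*ly/2,z] for u in(-1,1) for v in(-1,1) for z in(z0,z1)]
    return cv2.convexHull(proj(C,P).astype(np.float32))
def blob(im,uv,t=None,ch=2):
    # bright neutral blob containing/near uv
    hsv=cv2.cvtColor(im,cv2.COLOR_RGB2HSV); m=((hsv[...,2]>(t or 160))&(hsv[...,1]<50)).astype(np.uint8)
    n,L,st,ce=cv2.connectedComponentsWithStats(m)
    k=[i for i in range(1,n) if st[i,4]>60]
    i=min(k,key=lambda i:np.hypot(*(ce[i]-uv))); 
    c=max(cv2.findContours((L==i).astype(np.uint8),cv2.RETR_EXTERNAL,cv2.CHAIN_APPROX_NONE)[0],key=len)[:,0].astype(float)
    return c,st[i,4],ce[i]
def res(h,c,off=0.4): return [cv2.pointPolygonTest(h,(float(p[0]),float(p[1])),True)-off for p in c]
E
cat > fit.py <<'E'
from h import *
ims={n:cv2.cvtColor(cv2.imread(f'pics/{n}0.png'),cv2.COLOR_BGR2RGB) for n in('scene','side')}
C={n:cam(n) for n in ims}
for n in C: print(n,ims[n][int(proj(C[n],[0,0,0])[0][1]) if 0 else 200,250])
sc=lambda u,v:np.array([80+u/2,140+v/2])
T=[sc(417,70),sc(326,135),sc(222,192)]
for uv in T:
    X=ray(C['scene'],uv,12)
    cs={n:blob(ims[n],proj(C[n],X)[0]) for n in C}
    for N in (['scene'],['side'],['scene','side']):
        f=lambda p:np.concatenate([res(hull(C[n],p[0],p[1],p[2],100,100,0,12),cs[n][0]) for n in N])
        r=least_squares(f,[X[0],X[1],0.0],loss='soft_l1',x_scale=[1,1,.02],diff_step=1e-3)
        print('tile',N,np.round(r.x[:2],1),np.rad2deg(r.x[2]).round(1),'cost',r.cost.round(1),[cs[n][1] for n in N])
M=[sc(556,203),sc(466,280),sc(363,365)]
P=[ray(C['scene'],uv,22) for uv in M]
cs={n:[blob(ims[n],proj(C[n],p)[0]) for p in P] for n in C}
print([[c[1] for c in cs[n]] for n in cs])
d=P[0]-P[2]; a0=np.arctan2(d[1],d[0])-np.pi/2
def f(p,N):
    c,s=np.cos(p[2]),np.sin(p[2]); o=[]
    for n in N:
        for k,y in enumerate((170,0,-170)):
            o+=res(hull(C[n],p[0]+c*95-s*y,p[1]+s*95+c*y,p[2],30,66,18,22),cs[n][k][0])
    return o
x0=[P[1][0]-95*np.cos(a0),P[1][1]-95*np.sin(a0),a0]
for N in (['scene'],['side'],['scene','side']):
    r=least_squares(f,x0,args=(N,),loss='soft_l1',x_scale=[1,1,.02],diff_step=1e-3)
    print('jig',N,np.round(r.x[:2],1),np.rad2deg(r.x[2]).round(2),r.cost.round(1))
s=state();print(R.from_euler('xyz',s['ee_rot'],degrees=True).as_matrix().round(3))
E
python3 fit.py
```

```text
scene [226 217 197]
side [221 217 205]
tile ['scene'] [451.7 117.9] 0.0 cost 7.8 [np.int32(978)]
tile ['side'] [457.9 122.1] 0.0 cost 26.3 [np.int32(799)]
tile ['scene', 'side'] [454.6 118.9] -0.1 cost 71.1 [np.int32(978), np.int32(799)]
tile ['scene'] [463.  -57.4] 0.0 cost 10.4 [np.int32(1129)]
tile ['side'] [469.1 -53.9] 1.9 cost 27.4 [np.int32(1023)]
tile ['scene', 'side'] [466.3 -58. ] 0.0 cost 92.7 [np.int32(1129), np.int32(1023)]
tile ['scene'] [ 450.5 -226. ] 0.0 cost 12.8 [np.int32(1275)]
tile ['side'] [ 457.2 -222.7] 0.0 cost 28.7 [np.int32(1344)]
tile ['scene', 'side'] [ 454.5 -224.6] 1.0 cost 104.2 [np.int32(1275), np.int32(1344)]
[[np.int32(221), np.int32(285), np.int32(307)], [np.int32(115), np.int32(441), np.int32(170)]]
jig ['scene'] [655.2 -41.6] 3.62 6.2
jig ['side'] [655.1 -44.6] 4.08 602.1
jig ['scene', 'side'] [655.3 -42.3] 3.67 613.0
[[ 0.    -0.946  0.323]
 [ 0.     0.323  0.946]
 [-1.    -0.     0.   ]]
```

Emit:
drive_tool --pt "0 0 3 20 -60 30 50" --pt "0 0 6 45 -120 60 50" --pt "0 0 9 70 -180 75 50" --pt "0 0 12 95 -240 75 50" --pt "0 0 15 120 -300 75 50" --pt "0 0 18 145 -360 75 50" --pt "0 0 20 165 -420 75 50" --pt "0 0 22 185 -480 75 50" --pt "0 0 22.5 195 -530 75 50" --pt "0 0 22.5 205 -580 75 50"

```text
time_s: 2.45
ee_pos: [389.8, -32.3, 252.2]
ee_rot: [-84.8, 89.9, 8.9]
force: [1.1, 0.4, -0.2]
gripper_width: 50.0
```

Run:
```python
from h import *
s=state();im=grab_frame('wrist');print(s['time_s'],s['ee_pos'],s['force'],s['gripper_width']);print(R.from_euler('xyz',s['ee_rot'],degrees=True).as_matrix().round(4))
np.save('w1.npy',np.r_[s['ee_pos'],s['ee_rot']]);cv2.imwrite('pics/w1.png',im[:,:,::-1])
```

```text
2.45 [389.84594608 -32.2904077  252.22160762] [ 1.0564728   0.39569652 -0.23032544] 50.03944852073398
[[ 1.50e-03 -9.98e-01 -6.38e-02]
 [ 2.00e-04 -6.38e-02  9.98e-01]
 [-1.00e+00 -1.50e-03  1.00e-04]]
```

View pics/w1.png

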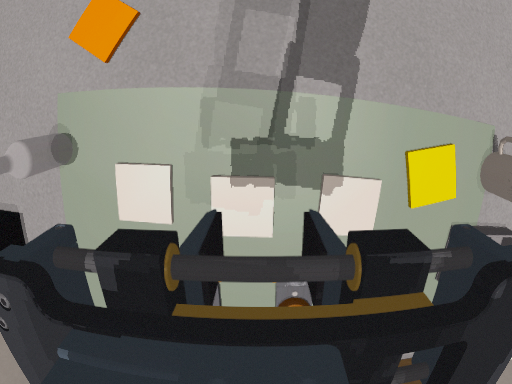

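Wrist view: the three tiles are at about (145,193), (243,206) and (349,206), nearly square to the jig. The gripper hides the jig. I fit the tiles in this view and refit the scene and side views with proper steps.

```bash
cat >> h.py <<'E'
def wcam(pose):
    c=camera_info('wrist'); M=R.from_euler('xyz',pose[3:],degrees=True).as_matrix(); H=c['hand_eye']
    return ('fish',c['intrinsics'],M@H[:3,3]+pose[:3],M@H[:3,:3])
_proj=proj
def proj(C,P):
    if C[0] is not None and isinstance(C[0],str):
        _,K,o,M=C; q=(np.atleast_2d(P)-o)@M; r=np.hypot(q[:,0],q[:,1]); th=np.arctan2(r,q[:,2])
        return np.c_[K[0,2]+K[0,0]*th*q[:,0]/r,K[1,2]+K[1,1]*th*q[:,1]/r]
    return _proj(C,P)
def solve(f,x0):
    x0=np.array(x0,float); S=np.array([1,1,.01])
    g=lambda q:np.array(f(x0+(q-1000)*S))
    r=least_squares(g,[1000.]*3,loss='soft_l1',diff_step=3e-4); return x0+(r.x-1000)*S,r.cost
def show(n,x,c,e=''): print(n,np.round(x[:2],1),np.rad2deg(x[2]).round(2),'cost',round(c,1),e)
E
cat > fit2.py <<'E'
from h import *
ims={n:cv2.imread(f'pics/{f}.png')[:,:,::-1].copy() for n,f in(('scene','scene0'),('side','side0'),('wrist','w1'))}
C={n:cam(n) for n in('scene','side')}; C['wrist']=wcam(np.load('w1.npy'))
for X in ([452,118],[463,-57],[451,-226]):
    for n in C:
        c=blob(ims[n],proj(C[n],[*X,12])[0],t=150)
        if n=='wrist': # sub-select: drop points by gripper
            c=(c[0][c[0][:,1]<232],)+c[1:]
        x,co=solve(lambda p:res(hull(C[n],*p,100,100,0,12),c[0]),[*X,.02]); show('tile '+n,x,co,(c[1],len(c[0]),c[2].round()))
P=[(p,proj(C['scene'],0)) for p in []]
for n in('scene','side'):
    for t in (130,150,170,190,205):
        cs=[];c0,s0=np.cos(.0633),np.sin(.0633)
        for y in(170,0,-170): cs.append(blob(ims[n],proj(C[n],[655+c0*95-s0*y,-42+s0*95+c0*y,22])[0],t=t))
        def f(p):
            c,s=np.cos(p[2]),np.sin(p[2]); o=[]
            for k,y in enumerate((170,0,-170)):
                o+=res(hull(C[n],p[0]+c*95-s*y,p[1]+s*95+c*y,p[2],30,66,18,22),cs[k][0])
            return o
        x,co=solve(f,[655,-42,.063]);show(f'jig {n} {t}',x,co,[c[1] for c in cs])
print(state()['qpos'])
E
python3 fit2.py
```

```text
tile scene [451.2 118.4] -0.59 cost 5.0 (np.int32(1027), 102, array([288., 175.]))
tile side [458.4 122.2] -0.44 cost 20.6 (np.int32(820), 105, array([240., 159.]))
tile wrist [303.4  39.5] 22.94 cost 1065.5 (np.int32(2647), 204, array([313., 109.]))
tile scene [462.2 -56.4] 2.68 cost 21.2 (np.int32(1195), 119, array([243., 207.]))
tile side [469.3 -53.9] 2.51 cost 18.0 (np.int32(1053), 117, array([264., 199.]))
tile wrist [463. -57.] 1.15 cost 0.0 (np.int32(1257), 0, array([248., 294.]))
tile scene [462.2 -56.4] 2.68 cost 21.2 (np.int32(1195), 119, array([243., 207.]))
tile side [ 457.1 -222.5] 0.83 cost 21.0 (np.int32(1375), 134, array([284., 248.]))
tile wrist [ 252.3 -216.6] 19.96 cost 137916.8 (np.int32(48673), 2239, array([138., 136.]))
jig scene 130 [293.9 349. ] -52.75 cost 1025706.1 [np.int32(177), np.int32(112971), np.int32(112971)]
jig scene 150 [655.1 -42.2] 3.66 cost 10.9 [np.int32(247), np.int32(304), np.int32(323)]
jig scene 170 [655.1 -41.8] 3.69 cost 5.9 [np.int32(207), np.int32(267), np.int32(283)]
jig scene 190 [655.1 -42.2] 3.67 cost 16.6 [np.int32(184), np.int32(240), np.int32(240)]
jig scene 205 [655.1 -41.8] 3.64 cost 37.9 [np.int32(155), np.int32(209), np.int32(218)]
jig side 130 [489.2 -62.8] 66.43 cost 499983.9 [np.int32(102301), np.int32(2166), np.int32(2166)]
jig side 150 [654.8 -44.3] 4.23 cost 623.9 [np.int32(126), np.int32(466), np.int32(184)]
jig side 170 [654.5 -45.3] 4.19 cost 588.1 [np.int32(103), np.int32(417), np.int32(155)]
jig side 190 [658.3 -40.7] 3.64 cost 25.1 [np.int32(88), np.int32(131), np.int32(131)]
jig side 205 [658.7 -40.6] 3.51 cost 85.2 [np.int32(75), np.int32(114), np.int32(108)]
[  -7.15169154   -1.14719529  102.55585827   -0.42191008   78.44118974
 -100.30583906]
```

```bash
cat > fit3.py <<'E'
from h import *
im=cv2.imread('pics/w1.png')[:,:,::-1].copy(); C=wcam(np.load('w1.npy'))
for X,pc in (([455,120],(349,206)),([465,-55],(243,206)),([455,-224],(145,193))):
    print(proj(C,[*X,12])[0].round(), im[pc[1]-15,pc[0]-15], im[pc[1]-45,pc[0]-15])
    m=(im[...,0].astype(int)-im[...,1]>3)&(im[...,0]>140)
    L=cv2.connectedComponents(m.astype(np.uint8))[1]; k=L[pc[1]-10,pc[0]]
    c=max(cv2.findContours((L==k).astype(np.uint8),0,1)[0],key=len)[:,0].astype(float)
    print('area',(L==k).sum(),c.min(0),c.max(0)); 
    # keep points away from the gripper parts
    x,co=solve(lambda p:res(hull(C,*p,100,100,0,12),c),[*X,.02]); show('tile',x,co,len(c))
E
python3 fit3.py
```

```text
[352. 207.] [225 218 209] [108 112 100]
area 2963 [319. 176.] [381. 235.]
tile [455.9 116. ] -0.32 cost 282.9 203
[245. 207.] [225 217 206] [158 164 148]
area 3078 [211. 177.] [274. 236.]
tile [467.9 -59.4] 2.84 cost 1315.4 321
[144. 194.] [225 218 207] [160 166 149]
area 2832 [115. 164.] [171. 224.]
tile [ 455.9 -230.5] 0.58 cost 371.9 270
```

Emit:
drive_tool --pt "0 0 -10 10 0 0 50" --pt "0 0 -20 20 0 0 50" --pt "0 0 -30 30 0 0 50" --pt "0 0 -40 40 0 0 50" --pt "0 0 -50 50 0 0 50" --pt "0 0 -60 60 0 0 50" --pt "0 0 -70 70 0 0 50" --pt "0 0 -80 80 0 0 50" --pt "0 0 -90 90 0 0 50" --pt "0 0 -100 110 -10 0 50"

```text
time_s: 3.75
ee_pos: [501.0, -49.5, 252.3]
ee_rot: [-171.6, 89.6, -178.7]
force: [0.9, -0.6, -0.2]
gripper_width: 50.0
```

Emit:
drive_tool --pt "0 0 -10 0 0 0 50" --pt "0 0 -20 0 0 0 50" --pt "0 0 -30 0 0 0 50" --pt "0 0 -40 0 0 0 50" --pt "0 0 -50 0 0 0 50" --pt "0 0 -60 0 0 0 50" --pt "0 0 -70 0 0 0 50" --pt "0 0 -80 0 0 0 50" --pt "0 0 -81 0 0 0 50"

```text
time_s: 4.88
ee_pos: [500.9, -49.2, 252.3]
ee_rot: [-171.3, 89.6, 100.7]
force: [-0.7, 0.2, -0.0]
gripper_width: 50.1
```

Run:
```python
from h import *
s=state();im=grab_frame('wrist');print(s['time_s'],s['ee_pos'],s['qpos'],s['force'],s['gripper_width']);print(R.from_euler('xyz',s['ee_rot'],degrees=True).as_matrix().round(4))
np.save('w2.npy',np.r_[s['ee_pos'],s['ee_rot']]);cv2.imwrite('pics/w2.png',im[:,:,::-1])
for l in('jig','mark1','catches','stops'): print(l,[(round(d['p'],2),(np.array(d['location'])*[512,384]).round(1)) for d in place_of('wrist',l)])
```

```text
4.875 [500.92341539 -49.24178452 252.33626064] [-7.2301788   9.54241378 90.68268024  0.42057291 79.90940794 80.66739462] [-0.67114068  0.21598666 -0.03978394] 50.06232826843468
[[-0.0014  0.9994  0.0354]
 [ 0.0075  0.0354 -0.9993]
 [-1.     -0.0011 -0.0075]]
jig []
mark1 [(0.66, array([369.3,   4.8])), (0.61, array([153.1,  11.5]))]
catches []
stops [(0.79, array([263.3,  28.2])), (0.57, array([269.3, 184.3])), (0.57, array([474.5, 103.4])), (0.54, array([445.1, 231.7]))]
```

View pics/w2.png

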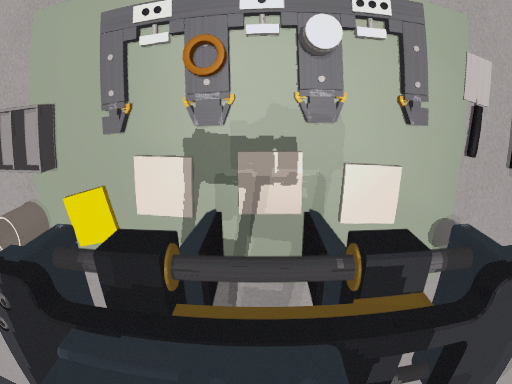

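The view shows both the tiles, at (163,186), (270,183) and (371,193), and the jig, with catches near row 100 and plates at the top. I fit both here, in the robot's frame.

```bash
cat > fit4.py <<'E'
from h import *
im=cv2.imread('pics/w2.png')[:,:,::-1].copy(); C=wcam(np.load('w2.npy'))
i=im.astype(int)
hsv=cv2.cvtColor(im,cv2.COLOR_RGB2HSV)
b=((hsv[...,0]>12)&(hsv[...,0]<28)&(hsv[...,1]>140)&(hsv[...,2]>110)).astype(np.uint8); b[140:]=0
n,L,st,ce=cv2.connectedComponentsWithStats(b)
g=sorted([(ce[k],st[k,4]) for k in range(1,n) if st[k,4]>=6 and 85<ce[k][1]<120],key=lambda t:t[0][0]); print([(c.round(1),a) for c,a in g])
Q=np.array([c for c,a in g])
if len(Q)==6:
    ys=[170+48,170-48,48,-48,-170+48,-170-48]
    def f(p):
        c,s=np.cos(p[2]),np.sin(p[2]); return (proj(C,[[p[0]-58*c-s*y,p[1]-58*s+c*y,11] for y in ys])-Q).ravel()
    x,co=solve(f,[655,-42,.06]); show('jig',x,co); print(f(x).reshape(-1,2).round(1))
for X,pc in (([455,118],(163,186)),([467,-58],(265,205)),([456,-228],(371,193))):
    m=(i[...,0]-i[...,2]>8)&(i[...,0]-i[...,1]>3)&(i[...,0]>95)
    m=cv2.morphologyEx(m.astype(np.uint8),cv2.MORPH_CLOSE,np.ones((3,3)))
    L=cv2.connectedComponents(m)[1]; k=L[pc[1],pc[0]]
    c=max(cv2.findContours((L==k).astype(np.uint8),0,1)[0],key=len)[:,0].astype(float)
    x,co=solve(lambda p:res(hull(C,*p,100,100,0,12),c),[*X,.02]); show('tile',x,co,((L==k).sum(),c.min(0),c.max(0),proj(C,[*X,12])[0].round()))
E
python3 fit4.py
```

```text
[(array([126.3, 107.9]), np.int32(46)), (array([186.6, 101.8]), np.int32(33)), (array([230.6,  98.6]), np.int32(50)), (array([298.6,  97. ]), np.int32(47)), (array([342.1,  97.5]), np.int32(33)), (array([401.9, 100.1]), np.int32(43))]
jig [656.  -42.5] 3.71 cost 6.6 
[[ 1.5 -0.1]
 [-2.5  0.1]
 [ 1.4  0.1]
 [-2.2 -0.1]
 [ 2.3 -0.1]
 [-1.   0.1]]
tile [455.  114.9] -0.31 cost 24.1 (np.int64(3472), array([133., 156.]), array([193., 217.]), array([160., 187.]))
tile [467.  -59.5] 2.37 cost 99.2 (np.int64(3930), array([238., 151.]), array([302., 213.]), array([269., 183.]))
tile [ 454.2 -227.8] 0.55 cost 14.4 (np.int64(2945), array([339., 163.]), array([401., 223.]), array([372., 194.]))
```

Emit:
drive_tool --pt "-0.4 0 1.7 -40 -4 0 44" --pt "-0.4 0 1.7 -85 -8 0 44" --pt "-0.4 0 1.7 -119 -11 -20 44" --pt "-0.4 0 1.7 -119 -11 -80 44" --pt "-0.4 0 1.7 -119 -11 -140 44" --pt "-0.4 0 1.7 -119 -11 -190 44" --pt "-0.4 0 1.7 -119 -11 -225 44" --pt "-0.4 0 1.7 -119 -11 -240 44" --pt "-0.4 0 1.7 -119 -11 -247 44" --pt "-0.4 0 1.7 -119 -11 -247 44"

```text
time_s: 6.38
ee_pos: [382.2, -60.5, 5.4]
ee_rot: [-110.1, 89.9, 163.7]
force: [0.1, -0.5, -0.2]
gripper_width: 43.9
```

```bash
cat > st.py <<'E'
from h import *
s=state();p=s['ee_pos'];M=R.from_euler('xyz',s['ee_rot'],degrees=True).as_matrix()
a=np.deg2rad(3.71);d=p[:2]-[656,-42.5];c,n=np.cos(a),np.sin(a)
print('t',s['time_s'],'p',p.round(1),'jigxy',np.round([c*d[0]+n*d[1],-n*d[0]+c*d[1]],1),'yaw',np.rad2deg(np.arctan2(M[0,2],-M[1,2])).round(2),'toolx',M[:,0].round(4),'F',s['force'].round(1),'w',round(s['gripper_width'],1))
E
python3 st.py
```

```text
t 6.375 p [382.2 -60.5   5.4] jigxy [-2.744e+02 -2.000e-01] yaw 3.76 toolx [-1.4e-03  4.0e-04 -1.0e+00] F [ 0.1 -0.5 -0.2] w 43.9
```

Emit:
drive_tool --pt "0 0 0 8 0.5 -1 44" --pt "0 0 0 14 0.9 -1 44" --pt "0 0 0 19 1.2 -1 44" --pt "0 0 0 25 1.6 -1 44" --pt "0 0 0 32 2.1 -1 44" --pt "0 0 0 40 2.6 -1 44" --pt "0 0 0 49 3.2 -1 44" --pt "0 0 0 58 3.8 -1 44" --pt "0 0 0 67 4.3 -1 44" --pt "0 0 0 76 4.9 -1 44"

```text
time_s: 7.62
ee_pos: [458.8, -55.5, 4.4]
ee_rot: [-109.2, 89.9, 164.6]
force: [-0.6, -0.0, 0.8]
gripper_width: 43.8
```

Emit:
drive_tool --pt "0 0 0 8 0.5 0 44" --pt "0 0 0 16 1 0 44" --pt "0 0 0 24 1.6 0 44" --pt "0 0 0 32 2.1 0 44" --pt "0 0 0 40 2.6 0 44" --pt "0 0 0 47 3 0 44" --pt "0 0 0 54 3.5 0 44" --pt "0 0 0 60 3.9 0 44" --pt "0 0 0 66 4.3 0 44" --pt "0 0 0 72 4.7 0 44"

```text
time_s: 8.88
ee_pos: [531.2, -50.8, 4.4]
ee_rot: [-109.5, 89.9, 164.3]
force: [0.9, -0.7, -0.5]
gripper_width: 43.9
```

```bash
python3 st.py
python3 - <<'E'
from h import *
im=grab_frame('wrist');cv2.imwrite('pics/w3.png',im[:,:,::-1])
E
```

```text
t 8.875 p [531.2 -50.8   4.4] jigxy [-125.1   -0.2] yaw 3.76 toolx [-1.6e-03  4.0e-04 -1.0e+00] F [ 0.9 -0.7 -0.5] w 43.9
```

View pics/w3.png

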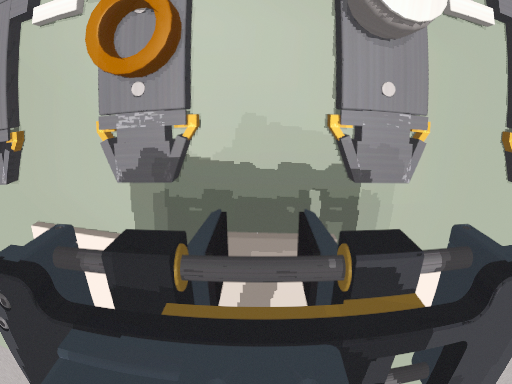

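The tile's front edge shows at row 233 between the fingers (columns 225–305), which is further back than I expected. I'll compute where that is.

Run:
```python
from h import *
s=state();C=wcam(np.r_[s['ee_pos'],s['ee_rot']]);a=np.deg2rad(3.71)
for x in(-150,-125,-109,-96,-80,-66,-58,-50,-9,0): 
    X=[656+x*np.cos(a),-42.5+x*np.sin(a),12]; print(x,proj(C,X)[0].round(0))
for n in('scene','side'):
    im=grab_frame(n);cv2.imwrite(f'pics/{n}1.png',im[:,:,::-1])
a=cv2.imread('pics/scene1.png')[140:360,120:400];b=cv2.imread('pics/side1.png')[120:340,180:460]
cv2.imwrite('pics/both1.png',np.vstack([cv2.resize(v,None,fx=1.36,fy=1.36,interpolation=2) for v in(a,b)]))
```

```text
-150 [262. 252.]
-125 [262. 221.]
-109 [262. 200.]
-96 [262. 182.]
-80 [262. 159.]
-66 [262. 138.]
-58 [262. 126.]
-50 [262. 114.]
-9 [262.  54.]
0 [262.  41.]
```

View pics/both1.png

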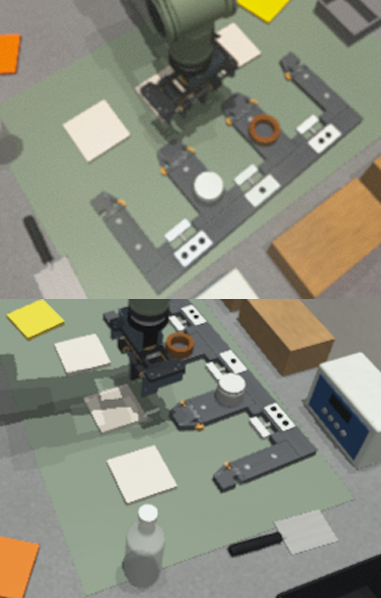

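Run:
```python
from h import *
s=state();print(s['ee_pos'],s['qpos'])
p=s['ee_pos'];M=R.from_euler('xyz',s['ee_rot'],degrees=True).as_matrix()
for n,x0,y0 in(('scene',80,140),('side',130,90)):
    im=cv2.imread(f'pics/{n}1.png');C=cam(n)
    im=cv2.resize(im,None,fx=3,fy=3,interpolation=2)
    q=proj(C,[p,p+[0,0,60]]);print(n,q.round(0))
    for u in proj(C,[p+M@[0,0,v] for v in(-35,35)]+[p]+[p+M@[-79,0,v] for v in(-35,35)]): cv2.circle(im,tuple(int(t) for t in u*3+1),4,(0,0,255),1)
    h=hull(C,467.5,-59.5,np.deg2rad(2.4),100,100,0,12);cv2.polylines(im,[(h*3+1).astype(int)],True,(255,0,0),1)
    c=(q[0]*3).astype(int); cv2.imwrite(f'pics/{n}1c.png',im[max(0,c[1]-220):c[1]+130,max(0,c[0]-200):c[0]+200])
a,b=[cv2.imread(f'pics/{n}1c.png') for n in('scene','side')]
h=min(a.shape[0],b.shape[0]);cv2.imwrite('pics/ov1.png',np.hstack([a[:h],b[:h]]))
```

```text
[531.05184808 -50.81635401   4.33520718] [-6.71062578e+00  2.44676160e+01  1.08340302e+02  1.83721560e-02
  4.72783157e+01  7.95139992e+01]
scene [[258. 223.]
 [258. 213.]]
side [[284. 193.]
 [285. 178.]]
```

View pics/ov1.png

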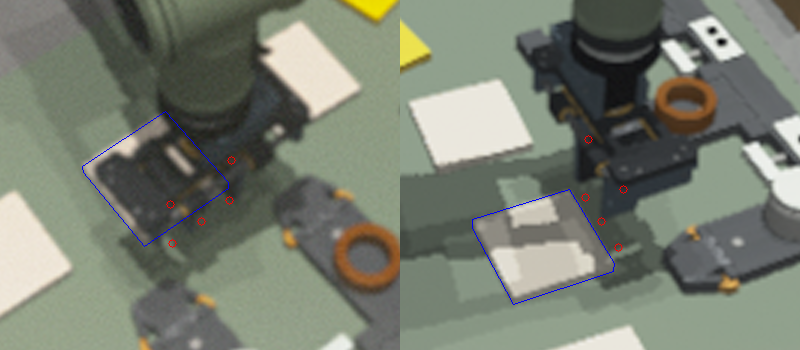

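The overlay suggests the fingertips sit higher than the reported TCP, since the tile is untouched and the tips don't reach the red TCP marks. I'll check the true height by fitting TCP z against the catches in w3 and w2.

Run:
```python
from h import *
s=state();P3=np.r_[s['ee_pos'],s['ee_rot']]
def brass(f,lo,hi):
    hsv=cv2.cvtColor(cv2.imread(f),cv2.COLOR_BGR2HSV)
    b=((hsv[...,0]>12)&(hsv[...,0]<28)&(hsv[...,1]>140)&(hsv[...,2]>110)).astype(np.uint8)
    n,L,st,ce=cv2.connectedComponentsWithStats(b)
    return np.array(sorted([tuple(ce[k]) for k in range(1,n) if st[k,4]>=6 and lo<ce[k][1]<hi]))
Q2=brass('pics/w2.png',85,120);Q3=brass('pics/w3.png',110,150);print(Q3.round(1))
ys=np.array([218,122,48,-48,-122,-218.])
for n,Q,P in(('w2',Q2,np.load('w2.npy')),('w3',Q3,P3)):
    if len(Q)!=6: continue
    def f(p):
        a=p[2];c,sn=np.cos(a),np.sin(a);PP=P.copy();PP[2]+=p[3]
        return (proj(wcam(PP),[[p[0]-58*c-sn*y,p[1]-58*sn+c*y,11] for y in ys])-Q).ravel()
    r=least_squares(f,[655,-42,.06,0],x_scale=[1,1,.01,1]);print(n,r.x[:2].round(1),np.rad2deg(r.x[2]).round(2),'dz',r.x[3].round(1),'cost',r.cost.round(2))
```

```text
[[ 16.2 140. ]
 [104.4 132.7]
 [190.1 125.2]
 [335.7 125.6]
 [421.4 133.1]
 [507.1 140.7]]
w2 [656.  -42.7] 3.72 dz -0.4 cost 10.86
w3 [655.6 -42.6] 3.68 dz 3.7 cost 24.55
```

Run:
```python
import cv2,numpy as np
a=cv2.imread('pics/side1.png')[110:215,235:345];b=cv2.imread('pics/w3.png')[190:320,170:350]
f=lambda v,h:cv2.convertScaleAbs(cv2.resize(v,(int(v.shape[1]*h/v.shape[0]),h),interpolation=2),alpha=1.5,beta=25)
o=np.hstack([f(a,380),f(b,380)][:2]);print(o.shape);cv2.imwrite('pics/z1.png',o[:,:800])
```

```text
(380, 924, 3)
```

View pics/z1.png

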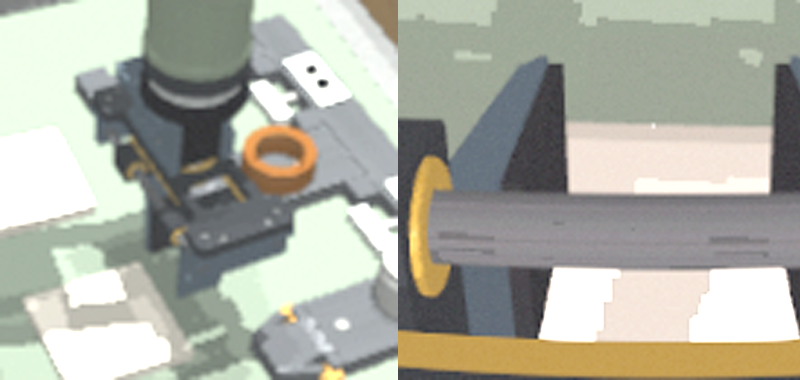

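Run:
```python
from h import *
s=state();p=s['ee_pos'];M=R.from_euler('xyz',s['ee_rot'],degrees=True).as_matrix()
o=[]
for n,x0,y0,k in(('side',225,100,5),('scene',205,150,4.5)):
    im=cv2.imread(f'pics/{n}1.png')[y0:y0+115,x0:x0+(80 if n=="side" else 88)];C=cam(n)
    im=cv2.convertScaleAbs(cv2.resize(im,None,fx=k,fy=k,interpolation=2),alpha=1.4,beta=20)
    for dz,col in((0,(0,0,255)),):
        def pl(Q,cl=True): cv2.polylines(im,[((proj(C,[p+M@q+[0,0,dz] for q in Q])-[x0,y0]+.5)*k).astype(int)],cl,col,1)
        pl([(-79,a,b) for a,b in((-38,-89),(38,-89),(38,89),(-38,89))])
        for z0,z1 in((22,35.4),(-35.4,-22)):
            for x in(-79,-40,0): pl([(x,a,b) for a,b in((-16,z0),(16,z0),(16,z1),(-16,z1))])
    o.append(im)
h=min(v.shape[0] for v in o);o=np.hstack([v[:h] for v in o])[:, :800];print(o.shape);cv2.imwrite('pics/z2.png',o)
```

```text
(518, 796, 3)
```

View pics/z2.png

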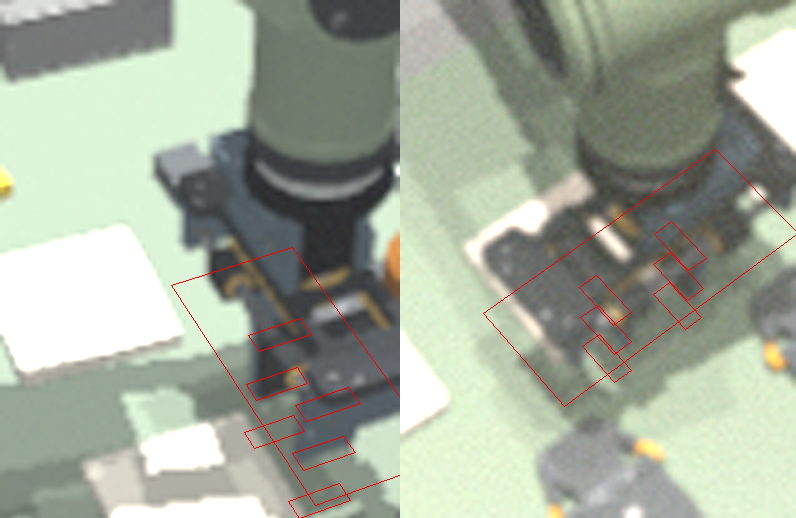

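Both views show the whole gripper about 40–50 mm higher than the reported TCP implies, while the wrist camera geometry agrees with the calibration. So the real fingertips end short of the nominal TCP. I back off behind the tile and probe the bench gently to find the true tip height.

Emit:
drive_tool --pt "0 0 0 -20 -1.3 5 44" --pt "0 0 0 -60 -3.9 10 44" --pt "0 0 0 -110 -7.1 10 44" --pt "0 0 0 -149 -9.7 10 44" --pt "0 0 0 -149 -9.7 0 44" --pt "0 0 0 -149 -9.7 -10 44" --pt "0 0 0 -149 -9.7 -18 44" --pt "0 0 0 -149 -9.7 -22 44" --pt "0 0 0 -149 -9.7 -24 44" --pt "0 0 0 -149 -9.7 -24 44"

```text
time_s: 10.28
ee_pos: [382.2, -60.5, -19.8]
ee_rot: [-108.1, 89.9, 165.6]
force: [-0.4, 0.0, -0.6]
gripper_width: 43.8
```

Emit:
drive_tool --pt "0 0 0 0 0 -2 44" --pt "0 0 0 0 0 -4 44" --pt "0 0 0 0 0 -4 44"

```text
time_s: 10.65
ee_pos: [382.1, -60.5, -23.9]
ee_rot: [-108.3, 89.9, 165.5]
force: [-0.7, 0.4, -0.3]
gripper_width: 44.0
```

Emit:
drive_tool --pt "0 0 0 0 0 -1.5 44" --pt "0 0 0 0 0 -3 44" --pt "0 0 0 0 0 -3 44"

```text
time_s: 11.02
ee_pos: [382.0, -60.5, -27.0]
ee_rot: [-107.5, 89.9, 166.2]
force: [0.4, -1.0, -0.3]
gripper_width: 43.8
```

Emit:
drive_tool --pt "0 0 0 0 0 -1.5 44" --pt "0 0 0 0 0 -3 44" --pt "0 0 0 0 0 -3 44"

```text
time_s: 11.4
ee_pos: [381.9, -60.4, -30.1]
ee_rot: [-107.0, 89.9, 166.7]
force: [-0.1, -0.8, -0.9]
gripper_width: 44.0
```

Emit:
drive_tool --pt "0 0 0 0 0 -1 44" --pt "0 0 0 0 0 -2 44" --pt "0 0 0 0 0 -2 44"

```text
time_s: 11.78
ee_pos: [381.8, -60.4, -32.2]
ee_rot: [-106.9, 89.8, 166.9]
force: [-0.3, -0.2, 0.0]
gripper_width: 43.8
```

Emit:
drive_tool --pt "0 0 0 0 0 -1 44" --pt "0 0 0 0 0 -2 44" --pt "0 0 0 0 0 -2 44"

```text
time_s: 12.15
ee_pos: [381.7, -60.4, -34.3]
ee_rot: [-106.5, 89.8, 167.3]
force: [-0.4, -0.2, 0.6]
gripper_width: 43.6
```

Emit:
drive_tool --pt "0 0 0 0 0 -1 44" --pt "0 0 0 0 0 -2 44" --pt "0 0 0 0 0 -2 44"

```text
time_s: 12.52
ee_pos: [381.6, -60.4, -36.4]
ee_rot: [-106.6, 89.8, 167.2]
force: [0.3, 0.2, -0.1]
gripper_width: 43.7
```

Emit:
drive_tool --pt "0 0 0 0 0 -1 44" --pt "0 0 0 0 0 -2 44" --pt "0 0 0 0 0 -2 44"

```text
time_s: 12.9
ee_pos: [381.8, -60.4, -36.9]
ee_rot: [-106.3, 89.9, 167.4]
force: [-5.0, 1.4, 21.7]
gripper_width: 44.2
```

Emit:
drive_tool --pt "0 0 0 0 0 -1 44" --pt "0 0 0 0 0 -2 44" --pt "0 0 0 0 0 -2 44"

```text
time_s: 13.28
ee_pos: [381.8, -60.4, -36.9]
ee_rot: [-105.8, 89.9, 168.0]
force: [-5.8, 0.4, 29.8]
gripper_width: 44.1
```

Bench contact is at reported z ≈ −36.8, so the fingertips are 37 mm short of the nominal TCP. I run with the tips about 4 mm above the bench, at reported z ≈ −32.5.

Emit:
drive_tool --pt "0 0 0 0 0 2.5 44" --pt "0 0 0 0 0 4.5 44" --pt "0 0 0 8 0.5 4.5 44" --pt "0 0 0 14 0.9 4.5 44" --pt "0 0 0 19 1.2 4.5 44" --pt "0 0 0 24 1.6 4.5 44" --pt "0 0 0 30 2 4.5 44" --pt "0 0 0 37 2.4 4.5 44" --pt "0 0 0 45 2.9 4.5 44" --pt "0 0 0 53 3.4 4.5 44"

```text
time_s: 14.52
ee_pos: [435.5, -57.0, -32.4]
ee_rot: [-106.5, 89.9, 167.3]
force: [-0.3, -1.0, 0.1]
gripper_width: 44.0
```

Emit:
drive_tool --pt "0 0 0 8 0.5 0 44" --pt "0 0 0 16 1 0 44" --pt "0 0 0 24 1.6 0 44" --pt "0 0 0 32 2.1 0 44" --pt "0 0 0 40 2.6 0 44" --pt "0 0 0 48 3.1 0 44" --pt "0 0 0 55 3.6 0 44" --pt "0 0 0 62 4 0 44" --pt "0 0 0 69 4.5 0 44" --pt "0 0 0 76 4.9 0 44"

```text
time_s: 15.78
ee_pos: [512.1, -52.0, -32.4]
ee_rot: [-108.5, 89.9, 165.2]
force: [-1.4, 0.2, -0.7]
gripper_width: 43.7
```

```bash
python3 st.py
python3 - <<'E'
from h import *
im=grab_frame('wrist');cv2.imwrite('pics/w4.png',im[:,:,::-1])
E
```

```text
t 15.775 p [512.1 -52.  -32.4] jigxy [-144.2   -0.2] yaw 3.78 toolx [-1.6e-03  4.0e-04 -1.0e+00] F [-1.4  0.2 -0.7] w 43.7
```

View pics/w4.png

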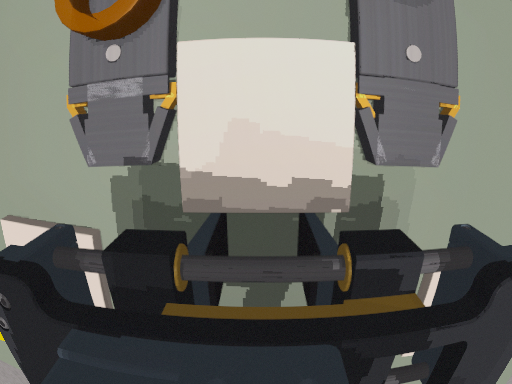

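w4: the tile is square and already between the catches, with its near edge at row 212 against the fingers. Continue.

Emit:
drive_tool --pt "0 0 0 7 0.5 0 44" --pt "0 0 0 14 0.9 0 44" --pt "0 0 0 21 1.4 0 44" --pt "0 0 0 28 1.8 0 44" --pt "0 0 0 35 2.3 0 44" --pt "0 0 0 42 2.7 0 44" --pt "0 0 0 49 3.2 0 44" --pt "0 0 0 56 3.6 0 44" --pt "0 0 0 63 4.1 0 44" --pt "0 0 0 68 4.4 0 44"

```text
time_s: 17.08
ee_pos: [580.9, -47.7, -32.3]
ee_rot: [-102.3, 89.9, 171.5]
force: [-7.6, -0.2, 4.0]
gripper_width: 43.9
```

Emit:
drive_tool --pt "0 0 0 2 0.1 0 44" --pt "0 0 0 4 0.3 0 44" --pt "0 0 0 6 0.4 0 44" --pt "0 0 0 7 0.5 0 44" --pt "0 0 0 7 0.5 0 44"

```text
time_s: 17.7
ee_pos: [585.2, -47.3, -32.6]
ee_rot: [-95.3, 89.6, 178.5]
force: [-8.6, -0.2, 4.5]
gripper_width: 43.8
```

```bash
python3 st.py
```

```text
t 17.7 p [585.2 -47.3 -32.6] jigxy [-70.9  -0.2] yaw 3.79 toolx [-7.5e-03  2.0e-04 -1.0e+00] F [-8.6 -0.2  4.5] w 43.8
```

Emit:
drive_tool --pt "0 0 0 2 0.1 0 44" --pt "0 0 0 4 0.3 0 44" --pt "0 0 0 6 0.4 0 44" --pt "0 0 0 6 0.4 0 44"

```text
time_s: 18.2
ee_pos: [589.2, -47.1, -32.8]
ee_rot: [-94.0, 89.3, 179.8]
force: [-6.9, -0.1, 4.0]
gripper_width: 44.0
```

Emit:
drive_tool --pt "0 0 0 2 0.1 0 44" --pt "0 0 0 4 0.3 0 44" --pt "0 0 0 5 0.3 0 44" --pt "0 0 0 5 0.3 0 44"

```text
time_s: 18.7
ee_pos: [591.2, -47.0, -33.1]
ee_rot: [-93.7, 89.0, -179.9]
force: [-9.4, -0.9, 5.6]
gripper_width: 44.4
```

```bash
python3 st.py
```

```text
t 18.7 p [591.2 -47.  -33.1] jigxy [-65.   -0.3] yaw 3.79 toolx [-0.0182 -0.     -0.9998] F [-9.4 -0.9  5.6] w 44.4
```

Emit:
drive_tool --pt "0 -0.5 0 2 0.1 0.3 44" --pt "0 -1 0 4 0.3 0.5 44" --pt "0 -1 0 5 0.3 0.5 44" --pt "0 -1 0 5 0.3 0.5 44"

```text
time_s: 19.2
ee_pos: [591.6, -46.9, -33.2]
ee_rot: [-93.0, 89.4, -179.2]
force: [-10.6, -1.6, 4.9]
gripper_width: 44.0
```

```bash
python3 st.py
```

```text
t 19.2 p [591.6 -46.9 -33.2] jigxy [-64.6  -0.2] yaw 3.81 toolx [-1.020e-02 -1.000e-04 -9.999e-01] F [-10.6  -1.6   4.9] w 44.0
```

Emit:
drive_tool --pt "0 -0.5 0 3 0.2 0.3 44" --pt "0 -1 0 6 0.4 0.5 44" --pt "0 -1 0 9 0.6 0.5 44" --pt "0 -1 0 10 0.6 0.5 44" --pt "0 -1 0 10 0.6 0.5 44"

```text
time_s: 19.82
ee_pos: [591.6, -46.9, -33.5]
ee_rot: [-91.9, 89.3, -178.1]
force: [-19.9, -3.3, 14.0]
gripper_width: 44.2
```

```bash
python3 st.py
python3 - <<'E'
from h import *
im=grab_frame('wrist');cv2.imwrite('pics/w5.png',im[:,:,::-1])
a=im[90:290,130:390,::-1];cv2.imwrite('pics/w5c.png',cv2.resize(a,None,fx=3,fy=3,interpolation=2))
E
```

```text
t 19.825 p [591.6 -46.9 -33.5] jigxy [-64.6  -0.2] yaw 3.83 toolx [-1.280e-02 -4.000e-04 -9.999e-01] F [-19.9  -3.3  14. ] w 44.2
```

View pics/w5c.png

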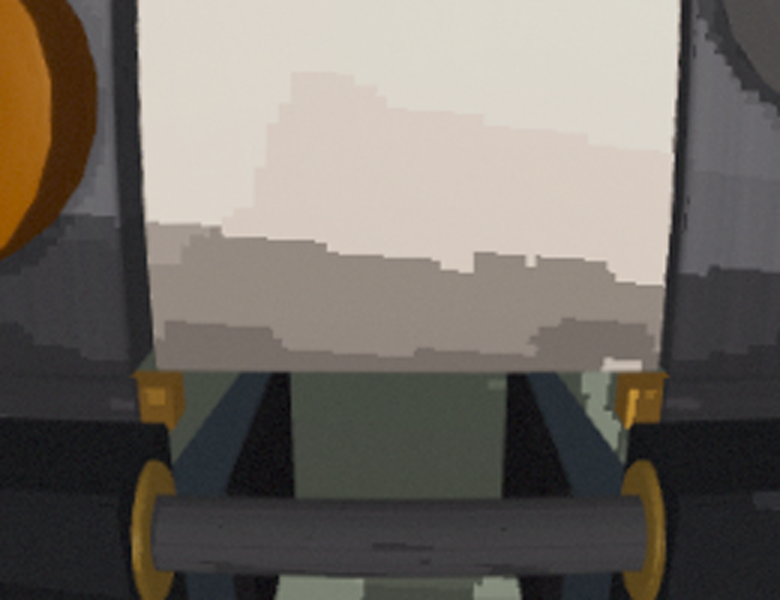

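w5c: both brass catches, at about (160,398) and (640,398), stand out behind the tile's near edge. The tile is hard on the stop, with 20 N and no further motion. I retreat and go to the left bay (two pips).

Emit:
drive_tool --pt "0 -0.7 0 -8 -0.5 1 44" --pt "0 -0.7 0 -18 -1.1 10 44" --pt "0 -0.7 0 -40 -2.6 50 44" --pt "0 -0.7 0 -80 20 85 44" --pt "0 -0.7 0 -120 60 85 44" --pt "0 -0.7 0 -160 100 85 44" --pt "0 -0.7 0 -195 135 85 44" --pt "0 -0.7 0 -221 156 70 44" --pt "0 -0.7 0 -221 156 40 44" --pt "0 -0.7 0 -221 156 20 44"

```text
time_s: 21.12
ee_pos: [371.9, 110.1, -13.4]
ee_rot: [97.8, 89.8, 11.7]
force: [0.1, 0.4, -0.0]
gripper_width: 43.8
```

```bash
python3 st.py
```

```text
t 21.125 p [371.9 110.1 -13.4] jigxy [-273.6  170.6] yaw 3.9 toolx [ 3.4e-03  7.0e-04 -1.0e+00] F [ 0.1  0.4 -0. ] w 43.8
```

Emit:
drive_tool --pt "0 0.2 -0.2 0 -0.6 -12 44" --pt "0 0.2 -0.2 0 -0.6 -19 44" --pt "0 0.2 -0.2 8 -0.1 -19 44" --pt "0 0.2 -0.2 14 0.3 -19 44" --pt "0 0.2 -0.2 19 0.6 -19 44" --pt "0 0.2 -0.2 25 1 -19 44" --pt "0 0.2 -0.2 32 1.5 -19 44" --pt "0 0.2 -0.2 40 2 -19 44" --pt "0 0.2 -0.2 48 2.5 -19 44" --pt "0 0.2 -0.2 56 3 -19 44"

```text
time_s: 22.38
ee_pos: [428.5, 113.1, -32.4]
ee_rot: [-177.6, 90.0, 96.1]
force: [-2.1, 0.4, 1.6]
gripper_width: 44.1
```

Emit:
drive_tool --pt "0 0 0 8 0.5 0 44" --pt "0 0 0 16 1 0 44" --pt "0 0 0 24 1.6 0 44" --pt "0 0 0 32 2.1 0 44" --pt "0 0 0 40 2.6 0 44" --pt "0 0 0 48 3.1 0 44" --pt "0 0 0 55 3.6 0 44" --pt "0 0 0 62 4 0 44" --pt "0 0 0 69 4.5 0 44" --pt "0 0 0 76 4.9 0 44"

```text
time_s: 23.62
ee_pos: [505.0, 118.1, -32.4]
ee_rot: [170.8, 90.0, 84.5]
force: [-1.3, -0.3, -0.4]
gripper_width: 44.0
```

```bash
python3 st.py
cat > tile.py <<'E'
from h import *
import sys
s=state();im=grab_frame('wrist');C=wcam(np.r_[s['ee_pos'],s['ee_rot']]);i=im.astype(int);cv2.imwrite(f'pics/{sys.argv[1]}.png',im[:,:,::-1])
m=((i[...,0]-i[...,2]>8)&(i[...,0]-i[...,1]>3)&(i[...,0]>95)).astype(np.uint8);m[230:]=0;m[:,:140]=0;m[:,390:]=0
m=cv2.morphologyEx(m,cv2.MORPH_OPEN,np.ones((5,5)));L=cv2.connectedComponents(m)[1]
k=np.bincount(L[L>0]).argmax();ys,xs=np.where(L==k)
for r in range(ys.min(),ys.max(),20): print(r,xs[ys==r].min(),xs[ys==r].max())
print('rows',ys.min(),ys.max())
E
python3 tile.py w6
```

```text
t 23.625 p [505.  118.1 -32.4] jigxy [-140.2  170. ] yaw 3.71 toolx [ 1.e-04  7.e-04 -1.e+00] F [-1.3 -0.3 -0.4] w 44.0
39 204 216
59 172 245
79 172 253
99 169 257
119 172 338
139 173 348
159 174 347
179 175 346
199 177 345
rows 39 212
```

Emit:
drive_tool --pt "0 0 0 7 0.5 0 44" --pt "0 0 0 14 0.9 0 44" --pt "0 0 0 21 1.4 0 44" --pt "0 0 0 28 1.8 0 44" --pt "0 0 0 35 2.3 0 44" --pt "0 0 0 42 2.7 0 44" --pt "0 0 0 49 3.2 0 44" --pt "0 0 0 56 3.6 0 44" --pt "0 0 0 62 4 0 44" --pt "0 0 0 68 4.4 0 44"

```text
time_s: 24.92
ee_pos: [572.1, 122.5, -32.4]
ee_rot: [-101.4, 89.8, 172.3]
force: [-9.0, -0.4, 5.9]
gripper_width: 43.6
```

Emit:
drive_tool --pt "0 0 0 3 0.2 0 44" --pt "0 0 0 6 0.4 0 44" --pt "0 0 0 8 0.5 0 44" --pt "0 0 0 10 0.6 0 44" --pt "0 0 0 10 0.6 0 44"

```text
time_s: 25.55
ee_pos: [580.2, 123.0, -32.7]
ee_rot: [-94.7, 89.5, 179.0]
force: [-5.8, 0.8, 2.8]
gripper_width: 43.8
```

```bash
python3 st.py
```

```text
t 25.55 p [580.2 123.  -32.7] jigxy [-65. 170.] yaw 3.69 toolx [-7.9e-03  1.0e-04 -1.0e+00] F [-5.8  0.8  2.8] w 43.8
```

Emit:
drive_tool --pt "0 -0.4 0 3 0.2 0.2 44" --pt "0 -0.8 0 6 0.4 0.4 44" --pt "0 -0.8 0 8 0.5 0.4 44" --pt "0 -0.8 0 8 0.5 0.4 44"

```text
time_s: 26.05
ee_pos: [580.7, 123.0, -32.9]
ee_rot: [-84.5, 89.5, -170.8]
force: [-15.6, 0.4, 10.6]
gripper_width: 44.2
```

Emit:
drive_tool --pt "0 -0.4 0 3 0.2 0.2 44" --pt "0 -0.8 0 6 0.4 0.4 44" --pt "0 -0.8 0 9 0.6 0.4 44" --pt "0 -0.8 0 9 0.6 0.4 44"

```text
time_s: 26.55
ee_pos: [580.6, 122.8, -33.2]
ee_rot: [-79.0, 89.2, -165.3]
force: [-18.5, -0.6, 13.4]
gripper_width: 43.9
```

```bash
python3 st.py
cat > catch.py <<'E'
from h import *
import sys
im=grab_frame('wrist');cv2.imwrite(f'pics/{sys.argv[1]}.png',im[:,:,::-1])
for f in ('w5',sys.argv[1]):
    v=cv2.imread(f'pics/{f}.png');hsv=cv2.cvtColor(v,cv2.COLOR_BGR2HSV)
    b=((hsv[...,0]>10)&(hsv[...,0]<28)&(hsv[...,1]>140)&(hsv[...,2]>90)).astype(np.uint8);b[:195]=0;b[240:]=0
    n,L,st,ce=cv2.connectedComponentsWithStats(b);print(f,[tuple(st[k]) for k in range(1,n) if st[k,4]>15 and 140<ce[k][0]<380])
E
python3 catch.py w7
```

```text
t 26.55 p [580.6 122.8 -33.2] jigxy [-64.6 169.9] yaw 3.65 toolx [-0.0135 -0.0035 -0.9999] F [-18.5  -0.6  13.4] w 43.9
w5 [(np.int32(175), np.int32(214), np.int32(16), np.int32(19), np.int32(222)), (np.int32(336), np.int32(214), np.int32(16), np.int32(19), np.int32(218))]
w7 [(np.int32(176), np.int32(214), np.int32(15), np.int32(19), np.int32(227)), (np.int32(335), np.int32(214), np.int32(17), np.int32(19), np.int32(227))]
```

Run:
```python
from h import *
grab_frame('side')
for l in('spray','mug'): print(l,[(round(d['p'],2),ray(cam('side'),np.array(d['location'])*[512,384],0).round()) for d in place_of('side',l)][:2])
grab_frame('scene')
for l in('spray','mug'): print(l,[(round(d['p'],2),ray(cam('scene'),np.array(d['location'])*[512,384],0).round()) for d in place_of('scene',l)][:2])
```

```text
spray [(0.94, array([ 381., -405.,    0.]))]
mug [(0.76, array([373., 418.,   0.]))]
spray [(0.81, array([ 373., -408.,    0.])), (0.62, array([646.,  49.,   0.]))]
mug []
```

Emit:
drive_tool --pt "0 -0.7 0 -8 -0.5 1 44" --pt "0 -0.7 0 -18 -1.1 10 44" --pt "0.1 -0.7 0 -45 -3 50 44" --pt "0.2 -0.7 0 -85 -30 85 44" --pt "0.2 -0.7 0 -120 -75 95 44" --pt "0.2 -0.7 0 -145 -125 95 44" --pt "0.2 -0.7 0 -165 -175 95 44" --pt "0.2 -0.7 0 -180 -225 95 44" --pt "0.2 -0.7 0 -195 -275 95 44" --pt "0.2 -0.7 0 -205 -325 95 44"

```text
time_s: 28.15
ee_pos: [376.3, -204.6, 63.0]
ee_rot: [47.9, 89.8, -38.5]
force: [1.8, -0.0, 0.9]
gripper_width: 44.0
```

```bash
python3 st.py
```

```text
t 28.15 p [ 376.3 -204.6   63. ] jigxy [-289.6 -143.7] yaw 3.64 toolx [ 0.003  -0.0024 -1.    ] F [ 1.8 -0.   0.9] w 44.0
```

Emit:
drive_tool --pt "0.1 0.2 0 -4 -26.6 -20 44" --pt "0.1 0.2 0 -4 -26.6 -60 44" --pt "0.1 0.2 0 -4 -26.6 -85 44" --pt "0.1 0.2 0 -4 -26.6 -95.5 44" --pt "0.1 0.2 0 -4 -26.6 -95.5 44"

```text
time_s: 28.78
ee_pos: [372.9, -231.5, -32.2]
ee_rot: [14.4, 89.9, -71.9]
force: [0.7, -0.3, 0.6]
gripper_width: 44.3
```

```bash
python3 st.py
```

```text
t 28.775 p [ 372.9 -231.5  -32.2] jigxy [-294.7 -170.3] yaw 3.65 toolx [ 4.0e-04 -1.2e-03 -1.0e+00] F [ 0.7 -0.3  0.6] w 44.3
```

Emit:
drive_tool --pt "0 0 0 5 0.5 0 44" --pt "0 0 0 10 0.9 0 44" --pt "0 0 0 15 1.2 0 44" --pt "0 0 0 20 1.5 0 44" --pt "0 0 0 26 1.9 0 44" --pt "0 0 0 33 2.3 0 44" --pt "0 0 0 41 2.9 0 44" --pt "0 0 0 49 3.4 0 44" --pt "0 0 0 57 3.9 0 44" --pt "0 0 0 65 4.4 0 44"

```text
time_s: 30.02
ee_pos: [438.5, -227.1, -32.3]
ee_rot: [17.3, 89.9, -69.1]
force: [-1.2, -0.0, 0.2]
gripper_width: 43.8
```

Emit:
drive_tool --pt "0 0 0 9 0.6 0 44" --pt "0 0 0 18 1.2 0 44" --pt "0 0 0 27 1.8 0 44" --pt "0 0 0 36 2.3 0 44" --pt "0 0 0 45 2.9 0 44" --pt "0 0 0 54 3.5 0 44" --pt "0 0 0 63 4.1 0 44" --pt "0 0 0 72 4.7 0 44" --pt "0 0 0 80 5.2 0 44" --pt "0 0 0 88 5.7 0 44"

```text
time_s: 31.28
ee_pos: [527.1, -221.3, -32.4]
ee_rot: [13.2, 89.9, -73.1]
force: [-1.6, -0.1, -1.2]
gripper_width: 44.0
```

```bash
python3 st.py;python3 tile.py w8
```

```text
t 31.275 p [ 527.1 -221.3  -32.4] jigxy [-140.2 -170.1] yaw 3.65 toolx [ 3.0e-04 -1.1e-03 -1.0e+00] F [-1.6 -0.1 -1.2] w 44.0
39 204 216
59 173 253
79 172 255
99 169 275
119 173 350
139 174 349
159 175 348
179 176 347
199 178 345
rows 39 212
```

Same picture as the left bay: flush with the fingers and centred. Continue.

Emit:
drive_tool --pt "0 0 0 7 0.5 0 44" --pt "0 0 0 14 0.9 0 44" --pt "0 0 0 21 1.4 0 44" --pt "0 0 0 28 1.8 0 44" --pt "0 0 0 35 2.3 0 44" --pt "0 0 0 42 2.7 0 44" --pt "0 0 0 49 3.2 0 44" --pt "0 0 0 56 3.6 0 44" --pt "0 0 0 62 4 0 44" --pt "0 0 0 68 4.4 0 44"

```text
time_s: 32.58
ee_pos: [594.5, -217.1, -32.3]
ee_rot: [-68.1, 89.8, -154.4]
force: [-9.1, -1.5, 5.9]
gripper_width: 43.6
```

Emit:
drive_tool --pt "0 0 0 3 0.2 0 44" --pt "0 0 0 6 0.4 0 44" --pt "0 0 0 8 0.5 0 44" --pt "0 0 0 10 0.6 0 44" --pt "0 0 0 10 0.6 0 44"

```text
time_s: 33.2
ee_pos: [602.6, -216.6, -32.2]
ee_rot: [-83.6, 89.6, -169.9]
force: [-6.5, -2.1, 3.2]
gripper_width: 44.3
```

```bash
python3 st.py
```

```text
t 33.2 p [ 602.6 -216.6  -32.2] jigxy [ -64.6 -170.3] yaw 3.71 toolx [-0.0069 -0.0012 -1.    ] F [-6.5 -2.1  3.2] w 44.3
```

Emit:
drive_tool --pt "0 -0.4 0 3 0.2 0 44" --pt "0 -0.8 0 6 0.4 0 44" --pt "0 -0.8 0 8 0.5 0 44" --pt "0 -0.8 0 8 0.5 0 44"

```text
time_s: 33.7
ee_pos: [602.7, -216.5, -32.3]
ee_rot: [-91.3, 89.5, -177.5]
force: [-18.5, -3.6, 12.4]
gripper_width: 43.8
```

Emit:
drive_tool --pt "0 -0.4 0 3 0.2 0 44" --pt "0 -0.8 0 6 0.4 0 44" --pt "0 -0.8 0 9 0.6 0 44" --pt "0 -0.8 0 9 0.6 0 44"

```text
time_s: 34.2
ee_pos: [602.6, -216.5, -32.4]
ee_rot: [-96.2, 89.3, 177.7]
force: [-21.8, -4.9, 14.5]
gripper_width: 44.2
```

```bash
python3 st.py; python3 catch.py w9
```

```text
t 34.2 p [ 602.6 -216.5  -32.4] jigxy [ -64.6 -170.2] yaw 3.84 toolx [-1.250e-02  5.000e-04 -9.999e-01] F [-21.8  -4.9  14.5] w 44.2
w5 [(np.int32(175), np.int32(214), np.int32(16), np.int32(19), np.int32(222)), (np.int32(336), np.int32(214), np.int32(16), np.int32(19), np.int32(218))]
w9 [(np.int32(175), np.int32(213), np.int32(16), np.int32(20), np.int32(225)), (np.int32(335), np.int32(214), np.int32(17), np.int32(19), np.int32(223))]
```

Emit:
drive_tool --pt "0 -0.7 0 -8 -0.5 1 44" --pt "0 -0.7 0 -18 -1.1 10 44" --pt "0 -0.7 0 -45 -3 60 44" --pt "0 -0.7 0 -80 20 110 44" --pt "0 -0.7 0 -100 60 150 44" --pt "0 -0.7 0 -110 100 190 44" --pt "0 -0.7 0 -110 140 230 44" --pt "0 -0.7 0 -110 167 270 44" --pt "0 -0.7 0 -110 167 285 44" --pt "0 -0.7 0 -110 167 285 44"

```text
time_s: 35.5
ee_pos: [493.4, -50.0, 253.4]
ee_rot: [81.4, 89.8, -4.7]
force: [0.5, 0.2, -1.0]
gripper_width: 44.2
```

```bash
python3 st.py
python3 - <<'E'
from h import *
s=state();im=grab_frame('wrist');C=wcam(np.r_[s['ee_pos'],s['ee_rot']]);cv2.imwrite('pics/w10.png',im[:,:,::-1])
a=np.deg2rad(3.71);c,n=np.cos(a),np.sin(a);i=im.astype(int)
for y in(170,0,-170): print(y,proj(C,[656-50*c-n*y,-42.5-50*n+c*y,12])[0].round(1))
cv2.imwrite('pics/w10c.png',cv2.resize(im[0:192,80:440,::-1],None,fx=2.2,fy=2.2,interpolation=2))
E
```

```text
t 35.5 p [493.4 -50.  253.4] jigxy [-162.8    3.1] yaw 3.85 toolx [ 2.7e-03 -2.0e-04 -1.0e+00] F [ 0.5  0.2 -1. ] w 44.2
170 [155.  92.]
0 [264.8  87.8]
-170 [373.9  92.9]
```

View pics/w10c.png

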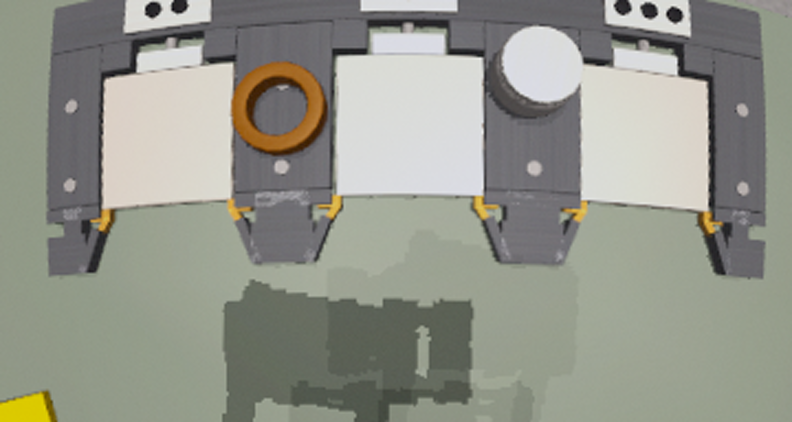

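All three tiles sit in their bays with near edges at about row 200–210 of the crop. The catches are out behind every tile and the bystanders are in place. Hand in.

```bash
python3 -c "
from workcell import *
print(env.job_done(), state()['time_s'])"
```

```text
the job is handed in; nothing more can be done
the job is handed in; nothing more can be done
```

All three tiles are in their bays, loaded in pip order: middle (one pip), left (two pips), right (three pips). I handed the job in at about 35.5 s on the robot's clock.

- **Pushing:** each tile was pushed flat with both fingers until it stopped moving on the solid stops. The highest wrist forces I read were about 20–22 N along the push and about 26 N in total. I only read the force at the end of each move.
- **Last checks:** close wrist views showed both brass catches out behind each tile at the stop. The final picture, with the arm clear, showed all three tiles still seated. The tape, tin, number plates and the visible part of the yellow look-alike were undisturbed. The mug, bottle, scraper, tray and orange look-alike were not in that last picture.
- **What disagreed:**
  - The real fingertips end about 37 mm short of the stated TCP. My first push therefore passed over the tile without touching it. I found the offset by pressing lightly on the bench (about 30 N) and worked from there.
  - The scene and side cameras also differed by about 7 mm on tile positions, so I used the wrist camera for those.

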